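# Enable a drive test on a bench centrifuge

## Task

Lower the centrifuge's open lid gently, by its blue handle, until it is fully shut; do not let it drop or slam. Then press the yellow enabling plunger on the grey service test box halfway down (10 mm of its 20 mm travel) with the fingers and finish the program while still holding it there: never push it through to the bottom, and never press it before the lid is shut. Leave the red stop button and the other things on the bench alone.

Things in the scene. Friction and masses are not known exactly. Their poses are not given: they have to be found in the camera images.
- centrifuge: White bench centrifuge, fixed to the bench: casing 180 (x) x 200 (y) x 100 high (mm). Origin: centre of its underside on the bench; its -x side is the front (grey panel with display), facing roughly the robot; z up. The lid's hinge line runs along its y at local x = +75, z = 102 mm.
- lid (a joint): Angle of the centrifuge lid (rad): 0 = fully shut, lying on the casing (its stop); grows as it opens upward (top of range 1.35). It starts open at 0.95 to 1.25. The stiff hinge carries the lid above about 0.75 rad; below about 0.65 the lid (0.35 kg) falls by itself unless it is held, which takes under 1 N at the handle.
- lid_hinge (a point): Point on the lid's hinge line, midway along it. Its axes turn with the lid: y along the hinge, -x towards the handle. The lid is a white frame with a clear window, 160 mm from hinge to front edge, 190 wide, 22 thick.
- lid_handle (a point): Middle of the blue round handle bar (12 mm diameter, 90 mm long, parallel to the hinge), a D-handle 40 mm beyond the lid's front edge with open space between. In the lid's frame it is at (-200, 0, +11) mm from the hinge. With the lid shut it lies level in front of the casing, 113 mm above the bench. It can turn between gripping fingers.
- testbox: Grey service test box, 90 (x) x 150 (y) x 55 high (mm), fixed to the bench, on the left or on the right of the centrifuge. Origin: centre of its underside. On its top are the yellow plunger at local (0, +35) mm and a red stop button at (0, -40) mm.
- enable (a joint): Travel of the yellow enabling plunger (m): 0 = released (up), 0.020 = bottomed; 0.010 is halfway. It moves straight down; the spring pushes back with 2 N at first, 6 N at halfway and 10 N at the bottom (400 N/m). The stem below the cap shows green in its lower 10 mm and red above: halfway, the green has just gone into the black collar.
- enable_top (a point): Centre of the top face of the plunger's flat yellow cap (40 mm diameter, 10 mm thick); moves with it. Released, it stands 93 mm above the bench, halfway down 83 mm.
- stop (a joint): Travel of the red stop button (m), 28 mm diameter, 75 mm from the plunger: 0 = not pressed. To be left alone.
- case: Blue zipped instrument case, 85 x 170 x 50 mm, loose; stands on the other side of the centrifuge from the test box. Origin: centre of its underside. Bystander.
- tacho: Orange hand-held tachometer lying on the bench, 130 (x) x 55 x 28 mm, loose. Origin: centre of its underside. Bystander.
- driver: Screwdriver lying on the bench, along its x, loose. Bystander.
- oil: Small yellow oil bottle with a red cap, 44 mm diameter, 110 high, loose, beyond the centrifuge. Origin: centre of its underside. Bystander.
- rack: Blue tube rack with tubes, 70 x 160 (y) x 56 mm high, loose, beyond and to the left of the centrifuge. Origin: centre of its underside. Bystander.
There are look-alikes about, which are no part of the job. What is shaped like the testbox but orange is not meant.

How it is judged:
By the outcome, as a careful person would: the job done as asked, in the order asked, and still so for the second after the job is handed in, while the arm keeps its last pose, push and grip.
It also fails if it takes over 48 s, if anything falls off the work surface, if the arm or the gripper's body presses on something with over 40 N, if the wrist force passes 120 N, or if a joint passes its speed limit or range.

## Robot

A 6-joint arm with a two-finger parallel gripper is mounted at the origin on the work surface. World frame = base frame: x ahead of the robot, y to its left, z up, the work surface at z = 0. Lengths are in m, angles in rad, forces in N, time in s.
With the tool pointing down it reaches from about 0.3 to 0.875 m from the base axis. Payload 4.2 kg.
Tool frame: the origin (TCP) lies midway between the tips of the shut fingers; the grasp point (between the pads) lies 19 mm behind it; z points along the fingers, y is the line along which they close (so a half turn about z gives the same grasp; the last joint's range is limited). The gripper opens to 85 mm and grips with 20 to 120 N. Pads are 22 mm wide; open, the fingers measure 114 mm over their backs; the gripper's body (76 mm by 85 mm) begins 54 mm behind the grasp point. The pads swing forward as they close: fully open they stand 13 mm farther back than shut.
Start: joints at [-1.272, 0.32, 1.565, -0, 1.257, -0.02], TCP at [0.18, -0.546, 0.231] pointing down, gripper open.
Joint ranges: [-3.11, 3.11], [-0.84, 2.01], [0.21, 2.61], [-1.34, 4.49], [0.05, 2.63], [-2.56, 2.56]. Speed limits (rad/s): [2.57, 2.57, 3.14, 3.14, 3.14, 3.14].

## Interface

Orientations are given as a rotation vector (axis times angle).
In Python, from cell import * gives the robot as it stands. Calls block until the motion is done:
- move_pose(position, orientation): joint-space move of the TCP to a pose.
- movel(position, ori=None, feed=0.15): straight line of the TCP; ori=None keeps the orientation; feed is the mean speed in m/s.
- goto_joints(angles): joint-space move.
- open_jaws() and clamp(f_grip=None): open the fingers fully, or close them until they stop; f_grip is the grip in N (None keeps the last).
- wait(seconds).
- solve_ik(position, orientation): joint angles nearest the present ones, or None.
- read_state(): the state.
- read_camera(name): name is "scene" or "top" or "wrist"; returns the picture (400x640x3 uint8, blue, green, red); there is no depth.
- camera_info(name): a dict with "fx", "fy", "cx", "cy" (pixels), "k1" (the pictures are not rectified: a ray, as slopes to the right and down, at radius r is drawn at 1 + k1 r^2 times it, then the intrinsics apply), "R" (3x3) and "t" (3): a world point X has camera coordinates R X + t. Camera axes: x right, y down, z forward; pixel columns grow to the right and rows downward; lengths in m; the calibration is good to about 2 mm. A picture is of the moment at which its call begins: read the wrist's pose just before it. camera_info takes no time and is no camera call; for the wrist camera it gives the pose at the moment of the call.
A pose or a line that the arm cannot do raises PlanningError and nothing moves.
- hand_in(): hands the job in; it is judged then, once.
Trained networks look in the newest picture that a camera, given by its name, has taken for a name from the list of things; names that differ only in an ending like _2 or _b are one class to them, and where a whole thing is asked for, a point or a joint stands for the part that bears it (a point fixed in the world has none). Each returns a list of dicts, best first, with "p" (0 to 1); they miss things now and then, are a little off and sometimes report something else, mostly with a low value. They report only what shows in the picture. A call takes as long as a camera call. They do not tell look-alikes from the thing itself.
- spot_in(name, camera): "uv" ([column, row] in pixels, amid what is visible of it).
The state is a dict: "time_s": time; "joint_positions": joint angles; "joint_velocities": joint speeds; "effort": joint torques, N m; "position": TCP position; "ee_rot": TCP orientation; "wrist_force": force on the tool from outside, world axes, zero at the start; "ft_torque": the same for the moment, N m; "finger_gap": finger opening in m; "gripper_force": force on a finger pad.
Only numpy, scipy, OpenCV 4.12 (cv2) and the standard library are available. Lean on these libraries where they do the work, as an engineer would, in place of code of your own. Each camera call takes 0.05 s, during which the arm holds its last target. There are 200 camera calls.

## Working session

There is one attempt and no reset: what is moved stays moved. The work goes in short steps, each a Python script; the robot and the scene stay as the last script left them, time stands still between calls to the robot, and variables do not carry over. Pictures are saved under pics/ and viewed, at most 10 in all, crops included, and the job is handed in when it is done.

```bash
ls; mkdir -p pics; python3 - <<'E'
from cell import *
import cv2,numpy as np
for c in ["scene","top"]:
    im=read_camera(c); cv2.imwrite(f"pics/{c}0.png",im)
    i=camera_info(c); print(c,{k:np.round(v,3).tolist() for k,v in i.items()})
    for n in ["centrifuge","lid_handle","lid_hinge","testbox","enable_top","stop","case","tacho","driver"]:
        print(n,[(np.round(d["uv"]).tolist(),round(d["p"],2)) for d in spot_in(n,c)][:4])
print(read_state())
E
```

```text
pics
scene {'fx': 374.319, 'fy': 374.319, 'cx': 316.652, 'cy': 198.502, 'k1': -0.038, 'R': [[0.125, 0.992, -0.012], [0.823, -0.11, -0.558], [-0.555, 0.06, -0.83]], 't': [-0.21, -0.418, 1.647]}
centrifuge [([276.0, 212.0], 0.72)]
lid_handle []
lid_hinge [([270.0, 205.0], 0.71)]
testbox [([362.0, 192.0], 0.73), ([448.0, 148.0], 0.7)]
enable_top [([362.0, 191.0], 0.74), ([372.0, 177.0], 0.65), ([458.0, 135.0], 0.52)]
stop [([357.0, 185.0], 0.55), ([273.0, 205.0], 0.34)]
case [([185.0, 197.0], 0.81)]
tacho [([300.0, 165.0], 0.55)]
driver [([196.0, 241.0], 0.76)]
top {'fx': 455.088, 'fy': 455.088, 'cx': 322.793, 'cy': 195.466, 'k1': -0.078, 'R': [[-0.004, -1.0, -0.003], [-0.997, 0.005, -0.078], [0.078, 0.003, -0.997]], 't': [0.173, 0.565, 1.622]}
centrifuge [([379.0, 178.0], 0.73)]
lid_handle [([377.0, 164.0], 0.96), ([271.0, 161.0], 0.28)]
lid_hinge [([376.0, 163.0], 0.75)]
testbox [([184.0, 244.0], 0.79), ([280.0, 204.0], 0.6), ([293.0, 202.0], 0.32)]
enable_top [([167.0, 248.0], 0.67)]
stop [([293.0, 203.0], 0.63), ([284.0, 203.0], 0.46)]
case [([456.0, 220.0], 0.89)]
tacho [([343.0, 244.0], 0.75)]
driver [([440.0, 170.0], 0.68)]
{'time_s': 1.0, 'joint_positions': array([-1.27199637e+00,  3.19571760e-01,  1.56453190e+00, -6.45224191e-07,
        1.25740255e+00, -1.99848051e-02]), 'joint_velocities': array([ 6.22106971e-05, -2.75718245e-04, -1.03235410e-03, -1.86535856e-04,
       -4.73990731e-05, -1.59330418e-03]), 'effort': array([ 9.29561575e-04, -4.15414810e+01, -2.34422529e+01, -1.17549575e-04,
        7.70592465e-05,  2.65580198e-06]), 'position': array([ 0.18021996, -0.54602286,  0.23134177]), 'ee_rot': array([3.10168487e+00, 4.98615012e-01, 1.79134741e-05]), 'wrist_force': array([-0.15695397, -0.75279209,  0.62414505]), 'ft_torque': array([ 0.01811518, -0.07555439,  0.01085057]), 'gripper_force': 0.0, 'finger_gap': 0.0854965363194511}
```

```bash
python3 - <<'E'
import cv2,numpy as np
a=cv2.imread("pics/scene0.png")[100:290,150:490];b=cv2.imread("pics/top0.png")[110:300,140:480]
f=lambda x:cv2.resize(x,None,fx=2.35,fy=1.57*1) 
f=lambda x:cv2.resize(x,None,fx=1.57,fy=1.57,interpolation=cv2.INTER_CUBIC)
cv2.imwrite("pics/ab.png",np.vstack([f(a),f(b)]))
print(f(a).shape)
E
```

```text
(298, 534, 3)
```

View pics/ab.png

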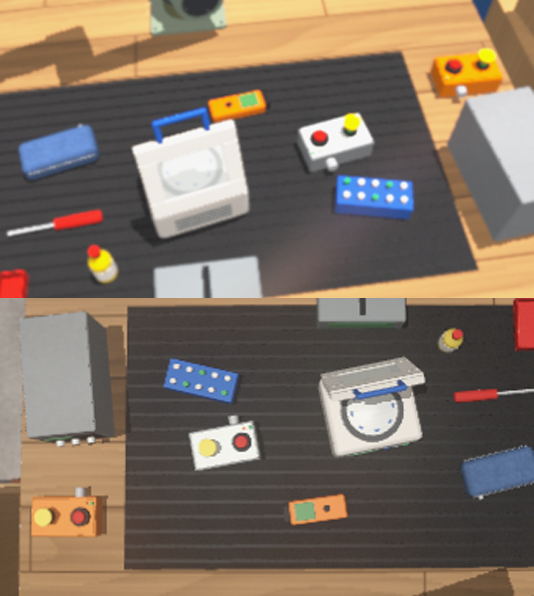

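View pics/top0.png

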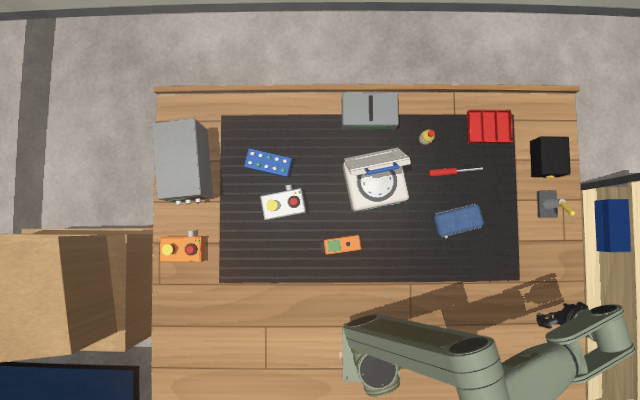

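In the top picture, boxes of the test box's shape are at (283,204), which is grey-white, and (180,248), which is orange and so the look-alike. The grey one is meant, with its yellow plunger at (272,205) and red button at (293,202). The open lid's blue handle is at about (382,169) in top and (265,176) in scene.

```bash
cat > h.py <<'E'
import cv2,numpy as np
from cell import *
from scipy.optimize import least_squares
from scipy.spatial.transform import Rotation as Ro
def proj(i,X):
    c=np.atleast_2d(X)@np.array(i["R"]).T+np.array(i["t"]); s=c[:,:2]/c[:,2:]
    s=s*(1+i["k1"]*(s**2).sum(1,keepdims=True))
    return s*[i["fx"],i["fy"]]+[i["cx"],i["cy"]]
def onplane(i,uv,z):
    g=least_squares(lambda p:proj(i,[p[0],p[1],z])[0]-uv,[.5,0]); return g.x
def tri(obs): # list of (info,uv)
    g=least_squares(lambda p:np.concatenate([proj(i,p)[0]-uv for i,uv in obs]),[.5,0,.2]); return g.x,np.abs(g.fun).max()
E
python3 - <<'E'
from h import *
T=camera_info("top");S=camera_info("scene");W=camera_info("wrist")
print("handle",tri([(T,[382,169]),(S,[265,176])]))
print("plunger",onplane(T,[272,205],.093),"stop",onplane(T,[293,202],.07))
print("tacho",onplane(T,[343,244],.02),"cas",onplane(T,[378,190],.1),"case",onplane(T,[459,220],.05))
s=read_state();R=Ro.from_rotvec(s["ee_rot"]).as_matrix()
c=-np.array(W["R"]).T@W["t"]
print("cam in tool",R.T@(c-s["position"]),"\n",(np.array(W["R"])@R).round(3),W["fx"],W["k1"])
a=cv2.imread("pics/scene0.png");b=cv2.imread("pics/top0.png")
for n,im in(("s",a),("t",b)):
    h=cv2.cvtColor(im,cv2.COLOR_BGR2HSV)
    m=cv2.inRange(h,(100,130,60),(125,255,255)); k,l,st,ce=cv2.connectedComponentsWithStats(m)
    print(n,"blue",[(st[j].tolist()) for j in range(1,k) if st[j,4]>15])
    m=cv2.inRange(h,(24,150,120),(36,255,255)); k,l,st,ce=cv2.connectedComponentsWithStats(m)
    print(n,"yel",[(st[j].tolist(),ce[j].round(1).tolist()) for j in range(1,k) if st[j,4]>15])
E
```

```text
handle (array([ 0.62515351, -0.01060826,  0.28970116]), np.float64(0.012455327929103532))
plunger [0.52844292 0.34614987] stop [0.54000356 0.2750725 ]
tacho [0.39127141 0.09885093] cas [ 0.57818842 -0.01999413] case [ 0.47428673 -0.31383695]
cam in tool [ 0.06685699 -0.00034462 -0.14320502] 
 [[-0.     1.    -0.002]
 [-0.964 -0.    -0.266]
 [-0.266  0.001  0.964]] 347.4823998866673 -0.05940753343897388
s blue [[447, 0, 193, 111, 8062], [246, 168, 38, 23, 264], [364, 211, 50, 28, 904], [0, 250, 45, 57, 1783], [0, 305, 9, 6, 33]]
s yel [([454, 131, 12, 10, 92], [459.8, 135.2]), ([370, 172, 9, 12, 81], [373.6, 177.7]), ([64, 183, 13, 23, 138], [69.9, 194.0]), ([206, 260, 15, 13, 111], [213.8, 266.6])]
t blue [[245, 149, 47, 27, 674], [366, 163, 33, 11, 105], [595, 200, 35, 52, 1716], [0, 366, 118, 34, 3234]]
t yel [([422, 136, 12, 6, 26], [428.4, 138.7]), ([561, 202, 11, 13, 48], [566.1, 207.2])]
```

```bash
cat >> h.py <<'E'
def ori(z,x):  # rotvec from tool z direction and approx tool x
    z=np.array(z,float)/np.linalg.norm(z); x=np.array(x,float); x-=z*(x@z); x/=np.linalg.norm(x)
    return Ro.from_matrix(np.c_[x,np.cross(z,x),z]).as_rotvec()
E
python3 - <<'E'
from h import *
c,s=np.cos(np.pi/6),np.sin(np.pi/6)
p=[.36,-.06,.41]
o=ori([s,0,-c],[-c,0,-s]); q=solve_ik(p,o); print(q)
# grasp feasibility: bar dir & tool
yaw=.2; f=np.array([np.cos(yaw),np.sin(yaw),0]); yb=np.array([-f[1],f[0],0])
for pt,hp in((60,[.625,-.011,.29]),(45,[.6,-.02,.25]),(35,[.508,-.034,.113]),(45,[.508,-.034,.113])):
    a=np.radians(pt); z=f*np.cos(a)-np.array([0,0,np.sin(a)])
    for sg in(1,-1): print(pt,sg,solve_ik(np.array(hp)+.019*z,ori(z,sg*yb)))
move_pose(p,o)
W=camera_info("wrist"); im=read_camera("wrist"); cv2.imwrite("pics/w1.png",im)
np.savez("w1.npz",**W)
for n in("lid_handle","lid_hinge","enable_top","tacho"): print(n,[(np.round(d["uv"],1).tolist(),round(d["p"],2)) for d in spot_in(n,"wrist")][:2])
print(read_state()["time_s"])
E
```

```text
[-0.34518024 -0.35980619  1.89070776  0.18907572  1.12010031 -1.95584391]
60 1 [-0.1089042   0.17027466  1.77065826  0.23493679  0.71154517 -0.44896589]
60 -1 None
45 1 [-0.18568724  0.12692392  2.07283847  0.9597009   0.33079127 -1.21285029]
45 -1 [-0.18568724  0.12692392  2.07283847  0.9597009   0.33079127  1.92874236]
35 1 None
35 -1 [-0.34069319  0.35310593  2.54686418  2.48281737  0.75981969  0.17977856]
45 1 None
45 -1 [-0.28489503  0.26186969  2.43504773  2.2397914   0.43362287  0.4974808 ]
lid_handle [([353.8, 259.9], 0.84)]
lid_hinge [([350.6, 260.8], 0.68)]
enable_top [([585.4, 137.8], 0.86)]
tacho [([433.8, 21.8], 0.76), ([531.4, 139.4], 0.65)]
3.2167
```

View pics/w1.png

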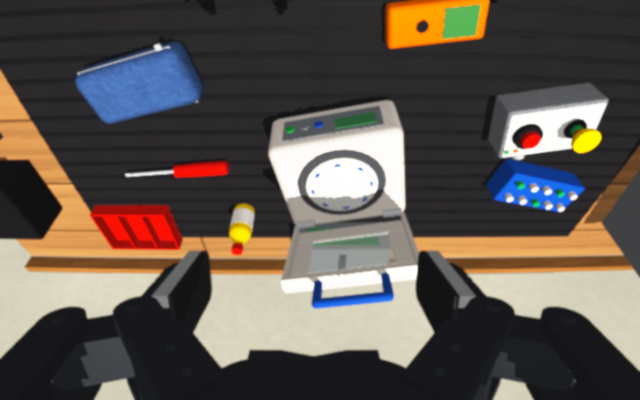

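The wrist picture (far side at the bottom) shows the open lid with its blue bar at (353,298), the display panel facing me at (335,122), and the grey test box at the right with its yellow plunger at (586,140) and red stop at (528,136). I'll enlarge a crop for the pose fit.

```bash
python3 - <<'E'
import cv2,numpy as np
im=cv2.imread("pics/w1.png")
a=cv2.resize(im[90:315,260:425],None,fx=2.6,fy=2.6,interpolation=cv2.INTER_CUBIC)
b=cv2.resize(im[75:175,480:615],None,fx=2.6,fy=2.6,interpolation=cv2.INTER_CUBIC)
o=np.zeros((a.shape[0],a.shape[1]+b.shape[1],3),np.uint8);o[:,:a.shape[1]]=a;o[:b.shape[0],a.shape[1]:]=b
cv2.imwrite("pics/crop1.png",o);print(o.shape,a.shape)
E
```

```text
(585, 780, 3) (585, 429, 3)
```

View pics/crop1.png

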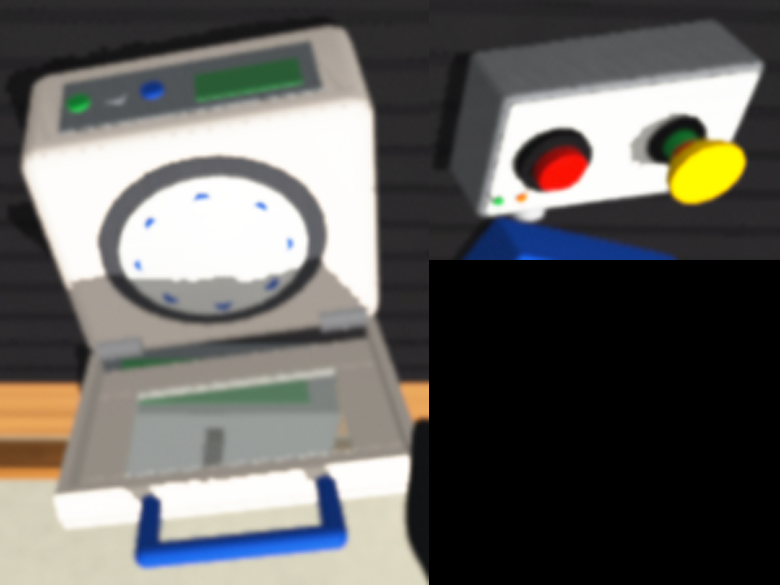

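```bash
cat >> h.py <<'E'
def handle(P,y=0,lx=-.2,lz=.011):
    x0,y0,w,a=P; c,s=np.cos(a),np.sin(a)
    return loc(P,[.075+lx*c+lz*s, y, .102-lx*s+lz*c])
def loc(P,l):
    c,s=np.cos(P[2]),np.sin(P[2]); return np.array([P[0]+c*l[0]-s*l[1],P[1]+s*l[0]+c*l[1],l[2]])
E
python3 - <<'E'
from h import *
W=dict(np.load("w1.npz"));T=camera_info("top");S=camera_info("scene")
px=lambda x,y:np.array([260+x/2.6,90+y/2.6])
ob=[(lambda P:handle(P,-.045),px(138,556)),(lambda P:handle(P,.045),px(346,537)),
 (lambda P:handle(P,-.095,-.16,0),px(57,497)),(lambda P:handle(P,.095,-.16,0),px(409,456)),
 (lambda P:handle(P,-.095,-.16,.022),px(64,528)),(lambda P:handle(P,.095,-.16,.022),px(412,484)),
 (lambda P:loc(P,[-.09,-.1,.1]),px(24,160)),(lambda P:loc(P,[-.09,.1,.1]),px(374,104))]
f=lambda P:np.concatenate([proj(W,g(P))[0]-u for g,u in ob]+[.7*(proj(T,handle(P))[0]-[382,169]),.7*(proj(S,handle(P))[0]-[265,176])])
r=least_squares(f,[.6,-.02,.2,1.1],loss="soft_l1");P=r.x
print(P.round(4),"\n",f(P).reshape(-1,2).round(1))
np.save("P.npy",P); print("handle",handle(P),"shut",handle([*P[:3],0]))
print("plunger",onplane(W,[586.9,141.2],.093), "stop",onplane(W,[528,138],.07))
fw=np.array([np.cos(P[2]),np.sin(P[2]),0]);yb=np.array([-fw[1],fw[0],0])
for p0,p1,sg in((15,15,-1),(20,20,-1),(20,30,-1),(25,35,-1),(60,60,1),(65,75,1),(65,90,1)):
  print(p0,p1,sg)
  for k in np.linspace(0,1,7):
    a=P[3]*(1-k);A=np.radians(p0+(p1-p0)*k);z=fw*np.cos(A)-[0,0,np.sin(A)]
    q=solve_ik(handle([*P[:3],a])+.019*z,ori(z,sg*yb)); print("  ",None if q is None else np.round(q,2))
E
```

```text
[ 0.6129 -0.0153  0.1964  1.192 ] 
 [[ 3.  -0.2]
 [-4.7 -0. ]
 [-1.3 -0.4]
 [ 5.4 -0.1]
 [-0.5  0.3]
 [ 5.1  2.8]
 [-4.1  0.7]
 [ 0.7  0. ]
 [ 0.6  0.2]
 [-0.7 -0.5]]
handle [ 0.62396721 -0.01307278  0.29188953] shut [ 0.49032701 -0.03965666  0.113     ]
plunger [0.52561268 0.34675433] stop [0.53806531 0.26963656]
15 15 -1
   [-0.23  0.2   2.3   2.51  0.75  0.37]
   [-0.28  0.2   2.39  2.5   0.83  0.33]
   [-0.33  0.22  2.48  2.49  0.94  0.27]
   [-0.39  0.29  2.57  2.49  1.07  0.18]
   None
   None
   None
20 20 -1
   [-0.23  0.17  2.25  2.4   0.6   0.5 ]
   [-0.27  0.15  2.34  2.4   0.68  0.45]
   [-0.32  0.16  2.43  2.41  0.77  0.38]
   [-0.37  0.21  2.52  2.44  0.89  0.28]
   [-0.42  0.31  2.6   2.46  1.04  0.15]
   None
   None
20 30 -1
   [-0.23  0.17  2.25  2.4   0.6   0.5 ]
   [-0.27  0.14  2.32  2.36  0.63  0.5 ]
   [-0.31  0.13  2.4   2.34  0.67  0.47]
   [-0.35  0.16  2.47  2.35  0.72  0.4 ]
   [-0.39  0.21  2.53  2.38  0.79  0.3 ]
   [-0.41  0.3   2.59  2.44  0.88  0.18]
   None
25 35 -1
   [-0.21  0.14  2.2   2.22  0.47  0.68]
   [-0.25  0.11  2.27  2.18  0.49  0.69]
   
[... 386 characters left out ...]
.1   2.15  0.47  0.45 -0.78]
   [-0.22  0.14  2.23  0.63  0.36 -0.97]
   [-0.23  0.2   2.29  0.92  0.26 -1.27]
65 75 1
   [-0.1   0.19  1.7   0.17  0.83 -0.38]
   [-0.12  0.16  1.78  0.17  0.82 -0.4 ]
   [-0.13  0.14  1.86  0.17  0.79 -0.43]
   [-0.15  0.13  1.94  0.17  0.75 -0.45]
   [-0.16  0.15  2.01  0.17  0.69 -0.47]
   [-0.16  0.18  2.07  0.17  0.62 -0.48]
   [-0.16  0.24  2.12  0.17  0.55 -0.49]
65 90 1
   [-0.1   0.19  1.7   0.17  0.83 -0.38]
   [-0.11  0.17  1.75  0.14  0.87 -0.38]
   [-0.12  0.17  1.8   0.11  0.9  -0.37]
   [-0.12  0.18  1.85  0.09  0.91 -0.36]
   [-0.12  0.21  1.89  0.06  0.9  -0.35]
   [-0.11  0.26  1.93  0.03  0.89 -0.33]
   [-0.1   0.33  1.95 -0.    0.87 -0.3 ]
```

The grey box on the right is confirmed as the test box (grey sides, green stem showing under the yellow cap). I'll approach the handle with the tool pitched 60° down and check the alignment there.

```bash
cat >> h.py <<'E'
def grasp(P,a,back=0,pitch=60,g=.013):
    A=np.radians(pitch);fw=np.array([np.cos(P[2]),np.sin(P[2]),0]);yb=np.array([-fw[1],fw[0],0])
    z=fw*np.cos(A)-[0,0,np.sin(A)]
    return handle([*P[:3],a])+(g-back)*z, ori(z,yb)
E
python3 - <<'E'
from h import *
P=np.load("P.npy"); p,o=grasp(P,P[3],.10)
move_pose(p,o); print(read_state()["position"]-p)
W=camera_info("wrist"); im=read_camera("wrist"); np.savez("w2.npz",**W)
print([(np.round(d["uv"],1).tolist(),round(d["p"],2)) for d in spot_in("lid_handle","wrist")][:2])
for y in(-.045,0,.045):
    u=proj(W,handle(P,y))[0]; print(u.round(1)); cv2.circle(im,tuple(int(v) for v in u),3,(0,255,0),1)
cv2.imwrite("pics/w2.png",im); print(read_state()["time_s"])
E
```

```text
[-0.0001795  -0.00013555  0.00020241]
[([301.4, 176.7], 0.73)]
[313.3 261.3]
[313.3 202. ]
[313.4 136.4]
4.6833
```

View pics/w2.png

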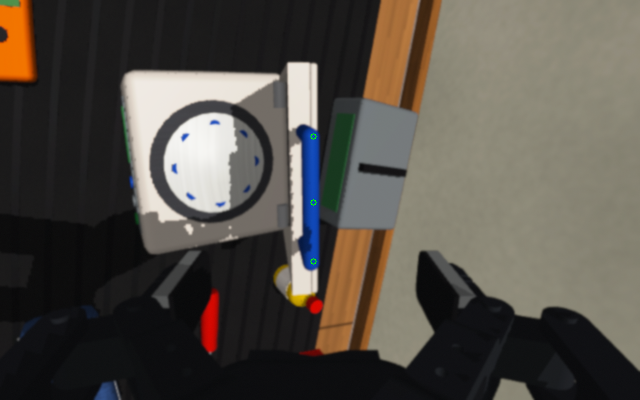

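```bash
python3 - <<'E'
from h import *
W=dict(np.load("w1.npz"));V=dict(np.load("w2.npz"));P0=np.load("P.npy");T=camera_info("top");S=camera_info("scene")
px=lambda x,y:np.array([260+x/2.6,90+y/2.6])
H=lambda *k:(lambda P:handle(P,*k))
ob=[(W,H(-.051),px(138,556)),(W,H(.051),px(346,537)),(V,H(-.051),[312,268]),(V,H(.051),[307,128]),
 (W,H(-.095,-.16,0),px(57,497)),(W,H(.095,-.16,0),px(409,456)),
 (W,H(-.095,-.16,.022),px(64,528)),(W,H(.095,-.16,.022),px(412,484)),
 (V,H(-.095,-.16,0),[291,295]),(V,H(.095,-.16,0),[287,63]),(V,H(-.095,-.16,.022),[317,298]),(V,H(.095,-.16,.022),[317,63]),
 (W,lambda P:loc(P,[-.09,-.1,.1]),px(24,160)),(W,lambda P:loc(P,[-.09,.1,.1]),px(374,104)),
 (V,lambda P:loc(P,[-.09,-.1,.1]),[147,253]),(V,lambda P:loc(P,[-.09,.1,.1]),[122,71]),
 (T,H(),[382,169]),(S,H(),[265,176])]
f=lambda P:np.concatenate([proj(c,g(P))[0]-u for c,g,u in ob])
r=least_squares(f,P0,loss="soft_l1");P=r.x
print(P.round(4),"\n",f(P).reshape(-1,2).round(1).tolist()); np.save("P2.npy",P)
print(handle(P),handle(P0),handle([*P[:3],0])); print(np.sqrt(np.diag(np.linalg.inv(r.jac.T@r.jac)))*2)
E
```

```text
[ 0.6127 -0.0156  0.2004  1.1819] 
 [[-2.3, -1.0], [-0.1, -1.9], [-1.6, 1.4], [2.7, -0.3], [-1.8, -1.3], [5.2, -1.4], [-0.9, -0.4], [5.0, 1.7], [1.4, -0.6], [0.6, -0.1], [0.2, -5.5], [0.4, 0.2], [-4.5, 0.8], [0.2, -0.3], [0.3, 6.7], [-0.5, -2.3], [1.1, 1.0], [-1.2, -1.1]]
[ 0.62185861 -0.01378665  0.29123795] [ 0.62396721 -0.01307278  0.29188953] [ 0.49019671 -0.04052447  0.113     ]
[0.00130338 0.0007356  0.00814799 0.00887253]
```

```bash
python3 - <<'E'
from h import *
P=np.load("P2.npy"); p,o=grasp(P,P[3])
movel(p,o,feed=.08); s=read_state(); f0=s["wrist_force"]; print("pre",f0)
clamp(20); s=read_state(); print(s["finger_gap"],s["gripper_force"],s["wrist_force"]-f0,s["ft_torque"])
np.save("f0.npy",f0)
for a in(P[3]-.05,P[3]-.1,P[3]-.15):
    p,o=grasp(P,a); movel(p,o,feed=.05); s=read_state(); print(round(a,2),(s["wrist_force"]-f0).round(2),s["finger_gap"])
print(s["time_s"]); V=camera_info("wrist");im=read_camera("wrist")
u=proj(V,handle(P*[1,1,1,0]+[0,0,0,a]))[0]; cv2.circle(im,tuple(int(v) for v in u),3,(0,255,0),1); cv2.imwrite("pics/w3.png",im)
E
```

```text
pre [-0.31093878  1.15056966 -0.33057655]
0.011327037327367328 20.07204830646515 [-0.83758693 -1.05139722  1.28598204] [-0.08404096  0.25677107  0.00599528]
1.13 [-1.39 -0.88  1.83] 0.010979966601565123
1.08 [-2.22 -1.99  2.92] 0.010783677033366239
1.03 [-3.48 -3.13  2.71] 0.011006069845452488
7.7917
```

View pics/w3.png

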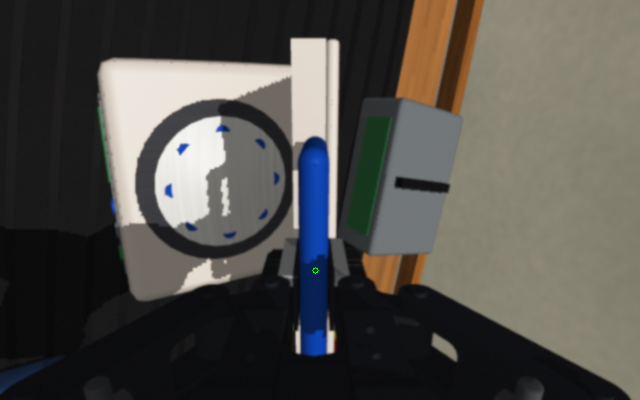

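The picture shows the bar held between the fingers at (313,270), with only small forces. Next I lower it along the arc with light compliance in the radial and along-bar directions.

```bash
python3 - <<'E'
from h import *
P=np.load("P2.npy");f0=np.load("f0.npy");off=np.zeros(3);hinge=loc(P,[.075,0,.102])
for a in np.r_[np.arange(P[3]-.2,.06,-.06),.05,.025,.01]:
    p,o=grasp(P,a); movel(p+off,o,feed=.06 if a>.1 else .03)
    s=read_state();F=s["wrist_force"]-f0
    u=handle([*P[:3],a])-hinge; yb=np.array([-np.sin(P[2]),np.cos(P[2]),0]); u-=yb*(u@yb); u/=np.linalg.norm(u); t=np.cross(yb,u)
    print(round(a,3),"rad %.1f lat %.1f tan %.1f"%(F@u,F@yb,F@t),(off*1e3).round(1),round(s["finger_gap"],4))
    if np.linalg.norm(F)>25: print("stop");break
    off+=.0003*(F@u)*u+.0002*(F@yb)*yb
np.save("off.npy",off); print(s["time_s"],s["joint_positions"].round(2))
im=read_camera("scene");cv2.imwrite("pics/s4.png",im)
E
```

```text
0.982 rad 1.2 lat -1.5 tan -0.9 [0. 0. 0.] 0.0108
0.922 rad 0.6 lat -0.2 tan -0.8 [-0.1 -0.3  0.3] 0.011
0.862 rad 0.2 lat -0.6 tan -0.5 [-0.2 -0.4  0.5] 0.011
0.802 rad 3.9 lat 2.1 tan -1.0 [-0.2 -0.5  0.5] 0.0107
0.742 rad -7.3 lat 0.4 tan -1.9 [-1.1 -0.3  1.4] 0.0111
0.682 rad 9.4 lat 0.2 tan -1.3 [ 0.4  0.1 -0.2] 0.0114
0.622 rad -13.8 lat 0.8 tan -1.3 [-1.6 -0.2  1.7] 0.0108
0.562 rad 19.6 lat -3.1 tan -2.2 [ 1.5  0.6 -0.9] 0.0108
0.502 rad -14.3 lat -0.5 tan -2.3 [-3.1 -1.   2.6] 0.0107
0.442 rad 16.7 lat -6.7 tan -2.5 [ 0.5 -0.4  0.3] 0.0113
0.382 rad -13.5 lat 2.0 tan -1.8 [-3.5 -2.6  2.7] 0.0107
0.322 rad 12.2 lat -6.7 tan -2.4 [-0.  -1.5  1. ] 0.0109
0.262 rad -12.6 lat 7.0 tan -1.6 [-3.1 -3.4  2.3] 0.0112
0.202 rad 11.4 lat -7.3 tan -3.2 [ 0.1 -1.3  1.1] 0.011
0.142 rad -9.2 lat 6.7 tan -1.6 [-2.8 -3.4  2. ] 0.0111
0.082 rad 4.6 lat -3.6 tan -1.3 [-0.4 -1.6  1.4] 0.011
0.05 rad -1.6 lat 1.4 tan -2.1 [-1.6 -2.6  1.6] 0.0111
0.025 rad 2.4 lat -0.8 tan -1.6 [-1.2 -2.2  1.6] 0.0108
0.01 rad -0.3 lat -0.3 tan -2.2 [-1.9 -2.5  1.6] 0.0111
14.6917 [-0.25  0.18  2.29  0.85  0.29 -1.23]
```

```bash
python3 - <<'E'
from h import *
f0=np.load("f0.npy");s=read_state();p=s["position"].copy();z0=p[2]
for i in range(12):
    p[2]-=.001; movel(p,feed=.015); s=read_state();F=s["wrist_force"]-f0
    print(i,F.round(1),s["position"][2].round(4),round(s["finger_gap"],4))
    if F[2]>6: break
V=camera_info("wrist");im=read_camera("wrist");cv2.imwrite("pics/w4.png",im)
sc=read_camera("scene")[140:270,210:400]
cv2.imwrite("pics/w4.png",np.hstack([cv2.resize(sc,(570,390)),cv2.resize(im,(230,390))]))
A=np.radians(60);print("bar z est",s["position"][2]+.013*np.sin(A),s["time_s"])
E
```

```text
0 [-1.9  0.2  0.5] 0.1046 0.0109
1 [-7.2 -0.7  9.5] 0.1044 0.0107
bar z est 0.1156236894602276 15.2417
```

View pics/w4.png

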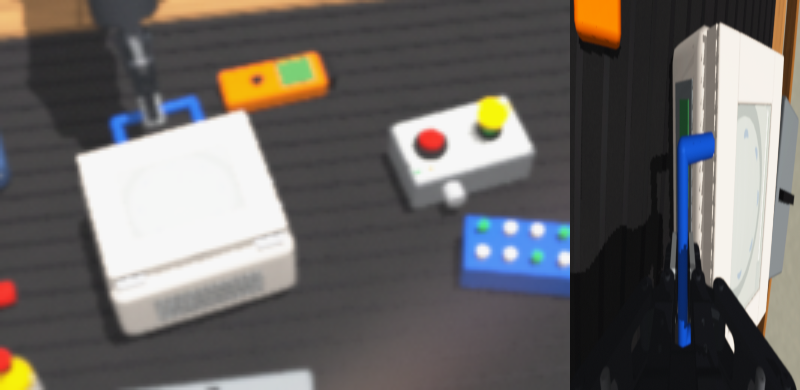

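The lid looks shut on the casing. I'll press a little more to be sure, then release, back off along the tool axis and check again.

```bash
python3 - <<'E'
from h import *
f0=np.load("f0.npy");P=np.load("P2.npy");s=read_state();p=s["position"].copy()
for i in range(3):
    p[2]-=.001; movel(p,feed=.015); s=read_state();F=s["wrist_force"]-f0
    print(i,F.round(1),s["position"][2].round(4))
    if F[2]>16: break
movel(p+[0,0,.001],feed=.02); open_jaws(); s=read_state();print(s["wrist_force"]-f0,s["finger_gap"])
z=Ro.from_rotvec(s["ee_rot"]).as_matrix()[:,2]
movel(s["position"]-.12*z,feed=.12)
V=camera_info("wrist");im=read_camera("wrist");np.savez("w5.npz",**V)
for q in([handle([*P[:3],0],y) for y in(-.051,.051)]+[handle([*P[:3],0],y,-.16,.022) for y in(-.095,.095)]+[loc(P,[-.09,y,.1]) for y in(-.1,.1)]):
    cv2.circle(im,tuple(int(v) for v in proj(V,q)[0]),3,(0,255,0),1)
cv2.imwrite("pics/w5.png",im);print(read_state()["time_s"])
E
```

```text
0 [-8.8 -1.7 10.3] 0.1043
1 [-10.5  -0.7  16.1] 0.104
[-0.45177506 -0.71700798  1.38845665] 0.0852529362459301
18.0
```

View pics/w5.png

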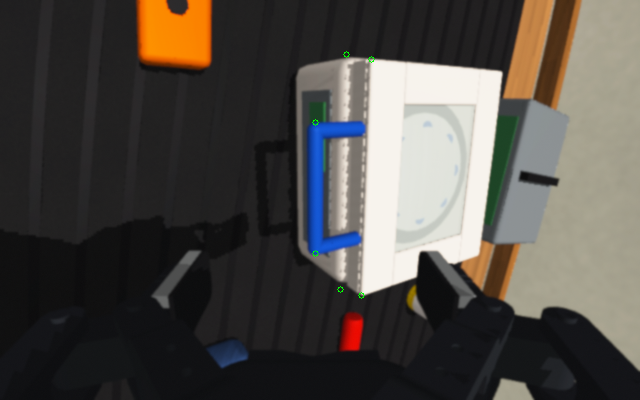

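The lid is shut: bar and edges lie on the predicted shut positions (green circles). Now I go above the plunger with shut fingers.

```bash
python3 - <<'E'
from h import *
s=read_state();z=Ro.from_rotvec(s["ee_rot"]).as_matrix()[:,2]
b=np.arctan2(.347,.527); o=ori([0,0,-1],[-np.sin(b),np.cos(b),0])
p=np.array([.527,.3465,.2]); q=solve_ik(p,o); print(q)
movel(s["position"]+[0,0,.08],feed=.2); clamp(40)
move_pose(p,o); 
V=camera_info("wrist");im=read_camera("wrist")
h=cv2.cvtColor(im,cv2.COLOR_BGR2HSV);m=cv2.inRange(h,(24,150,100),(36,255,255));k,l,st,ce=cv2.connectedComponentsWithStats(m)
for j in range(1,k):
    if st[j,4]>100: print(st[j],ce[j],onplane(V,ce[j],.093))
print([d["uv"] for d in spot_in("enable_top","wrist")][:2],proj(V,[.527,.3465,.093]))
cv2.imwrite("pics/w6.png",im);s=read_state();print(s["time_s"],s["wrist_force"],s["position"]);np.save("f1.npy",s["wrist_force"])
E
```

```text
[ 5.63391742e-01  4.26815656e-01  1.47849544e+00 -4.44089210e-16
  1.23628155e+00 -1.88966375e-02]
[ 289  164   51   53 2023] [313.67770638 190.36134454] [0.52553042 0.34807819]
[ 63 331  26  13 199] [ 77.78894472 335.81909548] [0.42420511 0.12347881]
[[313.1, 192.5]] [[314.16203616 193.11765864]]
20.975 [-0.01328868  0.08630108 -0.83424087] [0.52748685 0.34505625 0.2008749 ]
```

View pics/w6.png

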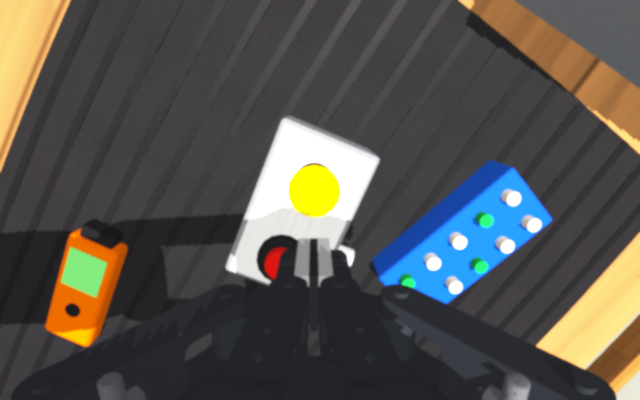

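The yellow cap is at (314,190), i.e. world (0.5255, 0.348), clear of the red button at (280,262). I press slowly, watching the force.

```bash
python3 - <<'E'
from h import *
b=np.arctan2(.347,.527); o=ori([0,0,-1],[-np.sin(b),np.cos(b),0]);x,y=.5257,.3478
movel([x,y,.115],o,feed=.1);movel([x,y,.098],o,feed=.04);wait(.3);f=np.mean([read_state()["wrist_force"] for _ in range(1)],0);print("f",f)
for z in(.095,.093,.091,.089,.087,.0855):
    movel([x,y,z],o,feed=.015);wait(.2);s=read_state();F=(s["wrist_force"]-f);print(z,s["position"].round(4),F.round(2),round(s["finger_gap"],4))
    if F[2]>6.5: break
np.save("f2.npy",f);print(s["time_s"])
E
```

```text
f [ 1.26793491 -1.07297182  0.536949  ]
0.095 [0.5257 0.3478 0.095 ] [-0.18  1.07 -0.49] 0.0001
0.093 [0.5258 0.3479 0.0931] [-0.74  1.11 -0.04] -0.0004
0.091 [0.5258 0.3479 0.0912] [-0.34  0.42  1.37] -0.0003
0.089 [0.5258 0.3479 0.0891] [-0.45  1.73  2.39] -0.0001
0.087 [0.5258 0.3479 0.0871] [-0.17  2.03  3.29] -0.0003
0.0855 [0.5258 0.3479 0.0856] [-0.23  2.02  4.17] 0.0001
25.7833
```

```bash
python3 - <<'E'
from h import *
b=np.arctan2(.347,.527); o=ori([0,0,-1],[-np.sin(b),np.cos(b),0]);x,y=.5257,.3478
for z in(.0845,.083):
    movel([x,y,z],o,feed=.01);L=[]
    for _ in range(20): wait(.05);s=read_state();L.append([s["wrist_force"][2],s["position"][2]])
    L=np.array(L);print(z,L.mean(0),L.std(0))
V=camera_info("wrist");a=read_camera("wrist");c=read_camera("scene")
cv2.imwrite("pics/w7.png",np.hstack([cv2.resize(c[150:220,335:405],(400,400),interpolation=cv2.INTER_CUBIC),cv2.resize(a[130:330,220:420],(400,400))]))
print(s["time_s"])
E
```

```text
0.0845 [5.01197404 0.08458526] [4.80050551e-01 3.15733525e-05]
0.083 [5.69887844 0.08318537] [4.91645209e-01 1.49828191e-05]
28.3333
```

View pics/w7.png

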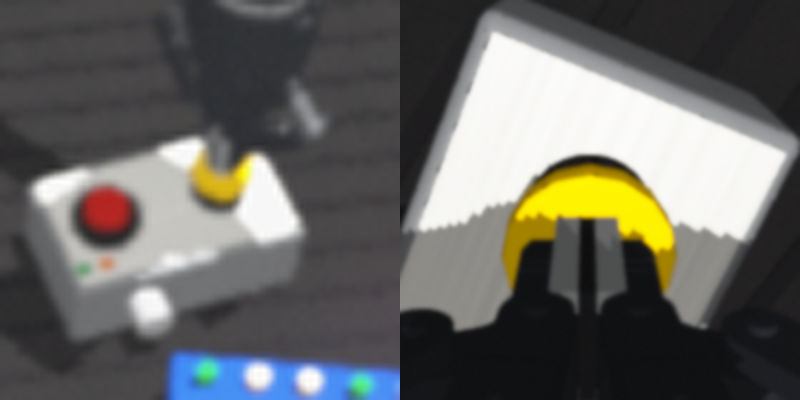

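The fingers are on the cap's centre and the green stem has gone into the collar. The force is 5.7 N against 5.9 N expected at this height. I take the last 0.2 mm and hand in.

```bash
python3 - <<'E'
from h import *
b=np.arctan2(.347,.527); o=ori([0,0,-1],[-np.sin(b),np.cos(b),0])
movel([.5257,.3478,.0828],o,feed=.01);wait(.3);s=read_state();print(s["position"],s["wrist_force"],s["time_s"])
print(hand_in())
E
```

```text
[0.52579954 0.34788968 0.08300789] [1.43712195 0.63929749 5.2138791 ] 28.9833
the job is handed in; nothing more can be done
None
```

The lid was lowered by its handle and is shut. The job was handed in at about 29 s with the fingers holding the yellow plunger about halfway down: tips at 83.0 mm, last averaged force 5.7 N.

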